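# Shift the gearbox trainer into third

### The job

The training gearbox has been left with its red-knobbed shift lever somewhere in the left-hand leg of its H gate. Push the lever with the fingertips, without gripping it and gently (under 30 N), through the cross channel and forward all the way into the third slot (right-hand leg, far end, three green dots), never into the fourth (reverse, four red dots). Leave the lever there, and do not disturb the loose things around and on the gearbox.

Things in the scene. Friction and masses are not known exactly. Their poses are not given: they have to be found in the camera images.
- gearbox: Training gearbox, fixed to the table: green housing 200 (x) x 170 (y) mm, deck 84 mm high, aluminium gate plate 120 x 110 mm on it; a blue motor sticks out 97 mm at its far side, up to 102 mm high. Origin: on the table under the gate's centre; x forward (away from the robot at yaw 0), y left, z up. It stands turned up to 0.5 rad either way.
- gate (a point): Centre of the H gate on the plate's upper face, 90 mm above the table; axes as the gearbox's. Two legs along x, centred at y = +24 (left) and -24 mm (right), from x = -33 to +33 mm, joined at the middle by a cross channel along y. All 22 mm wide, so the stem has some 3 mm play to each side.
- slot3 (a point): Far end of the right-hand leg, the third slot, on the plate's upper face, 33 mm forward and 24 mm right of the gate's centre. Slots: first left far (one black dot), second left near (two black), third right far (three green), fourth right near (four red); dots 6 mm, 46 mm from the centre in x.
- lever: Shift lever: steel stem 12 mm in diameter rising through the gate, with a red knob, a round-ended upright cylinder 28 mm in diameter, 53 mm high. Origin: its pivot, 70 mm straight below the gate's centre; z axis up the lever, whose top is 154 mm from the pivot. It tilts about the pivot and stays where it is left; moving it takes about 3 N at the knob.
- knob (a point): Centre of the red knob, on the lever's axis 127.5 mm from the pivot, 130 to 148 mm above the table by tilt. Along the gate's axes it lies at 127.5 x (sin f, -sin a cos f, cos a cos f) mm from the pivot, a being the sideways and f the forward tilt; so it moves nearly twice as far as the stem in the gate.
- lever_across (a joint): Sideways tilt of the lever (rad), 0 upright, positive to the right (gate's -y). Middle of the left leg: -0.34; middle of the right leg: +0.34.
- lever_forward (a joint): Forward tilt of the lever (rad), 0 in the middle of the cross channel, positive forward (gate's +x). The slot ends stop it at about -0.36 and +0.36; it crosses from leg to leg only within about 0.04 of zero.
- meter: Yellow multimeter lying flat, 150 x 75 x 34 mm, left of the gearbox; origin under its centre. Bystander: to be left where it is.
- screwdriver: Screwdriver with orange handle lying right of the gearbox, along x; origin under its middle. Bystander: to be left where it is.
- spanner: Steel spanner lying right of the screwdriver, along x; origin under its middle. Bystander: to be left where it is.
- oil: White oil bottle with red cap, 50 mm in diameter, 120 mm high, standing right of the gearbox; origin under its centre. Bystander: to be left where it is.
- spare_gear: Loose brass gear, 36 mm across, 12 mm high, lying on the gearbox deck at its near left corner; origin under its centre. Bystander: to be left where it is.
- tape: Blue roll of tape, 76 mm across, 19 mm high, flat on the table left of the gearbox; origin under its centre. Bystander: to be left where it is.
- tray: Green parts tray 100 x 80 x 30 mm, left of the multimeter; origin under its centre. Bystander: to be left where it is.

How it is judged (in metres and radians):
On the way:
1. the lever has crossed to the right-hand leg through the cross channel (value of joint lever_across above 0.26 rad and value of joint lever_forward between -0.12 and 0.12 rad), for 0.05 s.
At the end, for the whole second after the job is handed in: The lever rests fully forward in the third slot: sideways tilt above 0.26 rad (to the right) and forward tilt above 0.29 rad (slot end at about 0.36) (value of joint lever_across above 0.26 rad and value of joint lever_forward above 0.29 rad and velocity of joint lever_forward between -0.05 and 0.05 rad/s); the robot touches nothing.
It fails at once if the lever enters the fourth slot (right-hand leg, forward tilt below -0.15 rad) (value of joint lever_across above 0.2 rad and value of joint lever_forward below -0.15 rad).
It fails at once if the lever is gripped or pushed with more than 30 N (contact force between the fingers and lever above 30 N).
It fails at once if a loose thing around or on the gearbox is moved by more than 20 mm (distance of any of meter, screwdriver, spanner, oil, spare_gear, tape, tray from where it was at the start of the episode above 0.02 m).
It also fails if it takes over 67 s, if anything falls off the work surface, if the arm or the gripper's body presses on something with over 40 N, if the wrist force passes 120 N, or if a joint passes its speed limit or range.

### The arm

A 7-joint arm with a two-finger parallel gripper is mounted at the origin on the work surface. World frame = base frame: x ahead of the robot, y to its left, z up, the work surface at z = 0. Lengths are in mm, angles in rad, forces in N, time in s.
With the tool pointing down it reaches from about 400 to 875 mm from the base axis. Payload 4.4 kg.
Tool frame: the origin (TCP) lies on the centre line of the jaws, within the pads' length; the fingertips stand 25 mm ahead of it and the grasp point (between the pads) lies 6 mm ahead of it (ctrl.finger_overhang is the distance from the TCP to the fingertips, in mm); z points along the fingers, y is the line along which they close (so a half turn about z gives the same grasp; the last joint's range is limited). The gripper opens to 85 mm and grips with 20 to 120 N. Pads are 22 mm wide; open, the fingers measure 114 mm over their backs; the gripper's body (76 mm by 85 mm) begins 54 mm behind the grasp point. The pads swing forward as they close: fully open they stand 13 mm farther back than shut.
Start: joints at [-1.171, 0.628, 0.038, 1.517, -0.027, 0.996, -0.02], TCP at [291.92, 580.775, 256.313] pointing down, gripper open.
Joint ranges: [-3.06, 3.06], [-0.37, 2.12], [-1.25, 1.32], [0.18, 2.47], [-1.1, 4.24], [0.23, 1.98], [-2.94, 2.94]. Speed limits (rad/s): [2.57, 2.57, 3.14, 3.14, 3.14, 3.14, 3.14].

### API

Orientations are given as [roll, pitch, yaw] about the fixed x, y, z axes, in that order (R = Rz(yaw) Ry(pitch) Rx(roll)).
In Python, from cell import ctrl gives the robot as it stands. The module is installed in compiled form; this text tells all that it offers.
- The arm moves only by the tool play_rows, never from a script. Its argument "targets" is a list of rows, each a list of 5 numbers: the closure, from 0 (fully open) to 1 (shut), then the shift along the tool's x, y, z in cm, then the turn about the tool's z in degrees. In form: [[gripper, dx, dy, dz, spin], ...]. A call has 1 to 10 rows; each row is the pose to reach, as a shift and turn from the pose commanded when the call began, along the tool's axes at that moment; what a row does not reach only later rows make up. A row lasts 1/10 s, in which the tool goes at most 50 mm and 8.59 degrees, less where a joint would pass 70% of its speed; a pose out of reach is approached as far as the arm can. A call with a gripper value outside its range is refused whole. The fingers move at their own pace and stop on an object; the grip force is fixed at half the most. Time passes only in rows, so rows that repeat a pose let the fingers close. It gives the time, the measured TCP pose, the force, the opening and the grip force at its end, in the units of the state.
- ctrl.read_state(): the state, without advancing time (a new reading comes with each control period).
- ctrl.get_image(name): name is "side" or "top"; returns (picture, depth): 400x640x3 uint8, red, green, blue; 400x640 float32, mm along the optical axis (not along the pixel's ray), 0 where there is no reading.
- ctrl.calibration(name): a dict with "vfov" (degrees; the focal length in pixels is half the picture's height over the tangent of half this angle, whatever the lens; pixels are square), "cx", "cy" (the principal point, pixels), "extrinsics" (4x4, takes a point from camera to world coordinates). Camera axes: x right, y down, z forward; pixel columns grow to the right and rows downward; lengths in mm; the calibration is good to about 2 mm. A picture is of the moment at which its call begins. calibration takes no time and is no camera call.
- ctrl.finish_job(): hands the job in; it is judged then, once.
Trained networks look in the newest picture that a camera, given by its name, has taken for a name from the list of things; names that differ only in an ending like _2 or _b are one class to them, and where a whole thing is asked for, a point or a joint stands for the part that bears it (a point fixed in the world has none). Each returns a list of dicts, best first, with "confidence" (0 to 1); they miss things now and then, are a little off and sometimes report something else, mostly with a low value. They report only what shows in the picture. A call takes as long as a camera call.
- ctrl.search_frame(camera, name): "bbox" ([left, top, right, bottom] in pixels, round what is visible of it).
- ctrl.trace(camera, name): "pixels" (400x640 bool, what is visible of it) and "bbox" ([left, top, right, bottom] in pixels, round what is visible of it).
The state is a dict: "clock": time; "qpos": joint angles; "qd": joint speeds; "tau": joint torques, N m; "eef_pos": TCP position; "tool_rot": TCP orientation; "force": force on the tool from outside, world axes, zero at the start; "torque": the same for the moment, N m; "width": finger opening in mm; "gripper_force": force on a finger pad.
Only numpy, scipy, OpenCV 4.12 (cv2) and the standard library are available. Lean on these libraries where they do the work, as an engineer would, in place of code of your own. Each camera call takes 0.05 s, during which the arm holds its last target. There are 200 camera calls.

## Working session

There is one attempt and no reset: what is moved stays moved. The work goes in short steps, Python scripts to look and compute and a tool call to move; the robot and the scene stay as the last step left them, time stands still between calls to the robot, and variables do not carry over. Pictures are saved under pics/ and viewed, at most 10 in all, crops included, and the job is handed in when it is done.

Besides the shell and the picture viewer there is one more tool, called as name(argument=value, ...), one argument or row to a line, values as JSON. play_rows: Moves the arm, as the interface text tells. Its arguments: {"type":"object","properties":{"targets":{"type":"array"}},"required":["targets"]}

```bash
mkdir -p pics; cat > h.py <<'E'
import numpy as np, cv2
from cell import ctrl
def deproj(name,depth,us,vs):
    c=ctrl.calibration(name);f=200/np.tan(np.radians(c["vfov"])/2)
    d=depth[vs,us];T=np.array(c["extrinsics"])
    P=np.stack([(us-c["cx"])*d/f,(vs-c["cy"])*d/f,d,np.ones_like(d)])
    return (T@P)[:3].T
def proj(name,p):
    c=ctrl.calibration(name);f=200/np.tan(np.radians(c["vfov"])/2)
    q=np.linalg.inv(np.array(c["extrinsics"]))@np.append(p,1)
    return q[0]/q[2]*f+c["cx"],q[1]/q[2]*f+c["cy"]
def pts(name,depth,mask):
    v,u=np.nonzero(mask&(depth>0));return deproj(name,depth,u,v)
E
python3 - <<'E'
from h import *
print({k:v for k,v in ctrl.read_state().items() if k in("clock","eef_pos","tool_rot","width","force")})
for n in("top","side"):
    im,d=ctrl.get_image(n);cv2.imwrite(f"pics/{n}0.png",im[:,:,::-1])
    print(n,ctrl.calibration(n))
    for t in("gearbox","knob","spare_gear","oil","meter"):
        for r in ctrl.trace(n,t)[:2]:
            P=pts(n,d,r["pixels"]);print(t,r["confidence"],r["bbox"],np.median(P,0).round() if len(P) else 0, P[:,2].max().round() if len(P) else 0)
E
```

```text
{'clock': 0.0, 'eef_pos': array([291.65936252, 580.23273956, 255.39472353]), 'tool_rot': array([-3.13967037e+00,  3.60323676e-05,  2.67576462e+00]), 'force': array([-0.20712056, -0.09668352,  0.19099169]), 'width': 85.52140609901484}
top {'vfov': 45.427082857623134, 'cx': 317.89007402346994, 'cy': 196.74172513646528, 'extrinsics': array([[ 1.74070344e-02, -9.99407333e-01,  2.96981079e-02,
         5.35016938e+02],
       [-9.99809305e-01, -1.76616243e-02, -8.33190622e-03,
         9.89666365e+01],
       [ 8.85148500e-03, -2.95474108e-02, -9.99524188e-01,
         1.31223598e+03],
       [ 0.00000000e+00,  0.00000000e+00,  0.00000000e+00,
         1.00000000e+00]])}
gearbox 0.93 [254.6, 116.2, 354.8, 238.8] [615. 115.  85.] 169.0
knob 0.77 [281.2, 174.2, 304.1, 191.5] [603. 163. 156.] 169.0
knob 0.38 [217.5, 128.9, 259.9, 193.4] [667. 305.  35.] 46.0
spare_gear 0.66 [263.1, 197.1, 281.2, 216.5] [540. 210.  94.] 101.0
spare_gear 0.48 [183.1, 169.2, 215.4, 197.7] [607. 414.  18.] 26.0
oil 0.92 [368.1, 167.4, 393.2, 190.3] [621. -73.  85.] 125.0
oil 0.19 [353.7, 197.1, 389.0, 259.3] [50
[... 205 characters left out ...]
-9.96257517e-02,  1.53491889e-01,
         4.61357687e+02],
       [-1.81734397e-01,  6.29635078e-01, -7.55335871e-01,
         8.09212151e+02],
       [-2.13929733e-02, -7.70476721e-01, -6.37109066e-01,
         7.15478435e+02],
       [ 0.00000000e+00,  0.00000000e+00,  0.00000000e+00,
         1.00000000e+00]])}
gearbox 0.63 [246.7, 186.5, 380.1, 293.6] [602. 168.  82.] 167.0
knob 0.81 [305.4, 201.2, 321.4, 230.4] [602. 179. 144.] 167.0
spare_gear 0.52 [331.2, 237.4, 350.3, 254.7] [539. 214.  93.] 97.0
spare_gear 0.49 [375.4, 211.1, 394.9, 226.2] [451.  34.  21.] 29.0
oil 0.58 [313.8, 152.3, 333.9, 193.8] [619. -63.  63.] 121.0
meter 0.97 [232.6, 269.3, 312.3, 330.4] [660. 321.  33.] 44.0
```

```bash
python3 - <<'E'
from h import *
im,d=ctrl.get_image("top")
c=im[95:265,170:410,::-1];cv2.imwrite("pics/crop1.png",cv2.resize(c,None,fx=3.3,fy=3.3,interpolation=cv2.INTER_CUBIC))
v,u=np.mgrid[0:400,0:640];v=v.ravel();u=u.ravel()
P=deproj("top",d,u,v);hsv=cv2.cvtColor(im,cv2.COLOR_RGB2HSV).reshape(-1,3)
box=(u>245)&(u<360)&(v>110)&(v<245)
grey=box&(hsv[:,1]<40)&(hsv[:,2]>120)&(abs(P[:,2]-90)<12)
m=np.zeros((400,640),np.uint8);m.ravel()[grey]=1
m=cv2.morphologyEx(m,cv2.MORPH_OPEN,np.ones((3,3)))
n,l,s,ce=cv2.connectedComponentsWithStats(m);k=1+s[1:,4].argmax()
Q=P[(l==k).ravel()];print("plate z",np.median(Q[:,2]),cv2.minAreaRect(Q[:,:2].astype(np.float32)))
hs=box&(abs(P[:,2]-86)<12);m=np.zeros((400,640),np.uint8);m.ravel()[hs]=1
m=cv2.morphologyEx(m,cv2.MORPH_OPEN,np.ones((3,3)));Q=P[m.ravel()>0];print("deck",cv2.minAreaRect(Q[:,:2].astype(np.float32)))
red=box&((hsv[:,0]<8)|(hsv[:,0]>172))&(hsv[:,1]>130)&(P[:,2]>110)
print("knob",np.median(P[red],0),P[red].max(0),P[red].min(0))
E
```

```text
plate z 90.36094723988492 ((595.8907470703125, 129.14404296875), (112.1557846069336, 122.02818298339844), 69.25727081298828)
deck ((640.937255859375, 113.42071533203125), (170.25314331054688, 295.9874572753906), 69.14195251464844)
knob [605.34111734 167.25036467 161.14377356] [617.68667879 183.97604644 170.29351846] [592.9181389  151.56884454 115.70873476]
```

View pics/crop1.png

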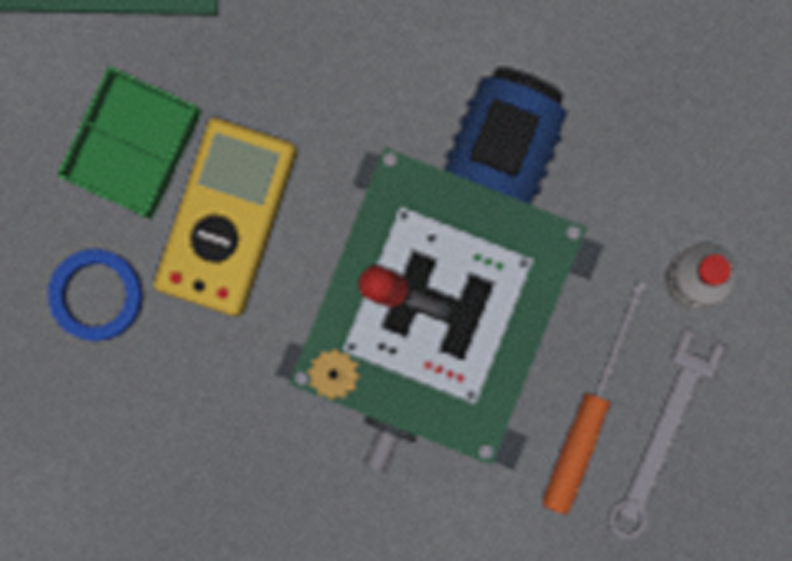

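View pics/side0.png

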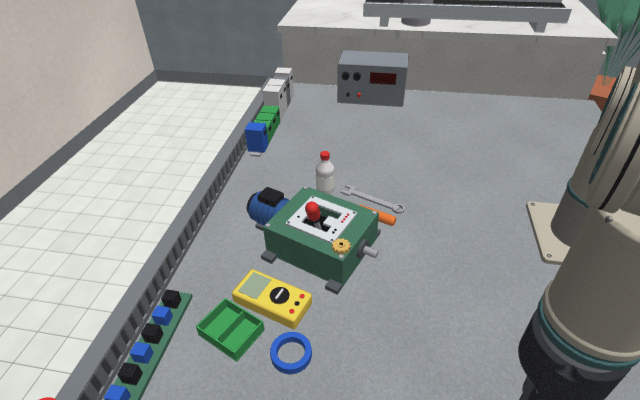

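```bash
cat >> h.py <<'E'
from scipy.optimize import least_squares
G=np.array([595.9,129.1]);YAW=-0.363
def togate(P):
    c,s=np.cos(YAW),np.sin(YAW);q=P[:,:2]-G
    return np.c_[q@[c,s],q@[-s,c],P[:,2]-20]
def lever(name):
    im,d=ctrl.get_image(name);h=cv2.cvtColor(im,cv2.COLOR_RGB2HSV)
    m=((h[...,0]<8)|(h[...,0]>172))&(h[...,1]>130)
    q=togate(pts(name,d,m));q=q[(np.hypot(q[:,0],q[:,1])<90)&(q[:,2]>85)&(q[:,2]<165)]
    def r(x):
        a,f=x[:2];ax=np.array([np.sin(f),-np.sin(a)*np.cos(f),np.cos(a)*np.cos(f)])
        p=q-x[2:]
        t=np.clip(p@ax,115,140);return np.r_[(np.linalg.norm(p-t[:,None]*ax,axis=1)-14),x[2:]*np.sqrt(len(q))*.5]
    s=least_squares(r,[0,0,0,0,0],loss="soft_l1");return s.x.round(3),len(q),float(np.sqrt(2*s.cost/len(q)))
E
python3 - <<'E'
from h import *
print(lever("top"));print(lever("side"))
st=ctrl.read_state();e=np.array(st["eef_pos"]);print(togate(e[None])+[0,0,20],st["tool_rot"])
im,d=ctrl.get_image("side");h=cv2.cvtColor(im,cv2.COLOR_RGB2HSV)
v,u=np.mgrid[0:400,0:640];P=deproj("side",d,u.ravel(),v.ravel())
q=togate(P);g=(h[...,1]<40).ravel()&(h[...,2]>140).ravel()&(abs(q[:,2]-70)<8)&(np.hypot(q[:,0],q[:,1])<90)
print(np.median(q[g],0),cv2.minAreaRect(q[g][:,:2].astype(np.float32)))
E
```

```text
(array([-0.331, -0.03 ,  0.   ,  0.036,  0.153]), 127, 1.1539315418755782)
(array([-0.329, -0.042,  0.011, -0.061, -0.875]), 211, 0.7866913084989717)
[[-444.5301033   314.30749025  256.35205301]] [ 3.14151673e+00 -4.60678609e-05  2.67571953e+00]
[-18.50885387   8.43712474  68.74858402] ((0.35101318359375, -3.0074996948242188), (125.98481750488281, 118.62693786621094), 0.08387132734060287)
```

play_rows(
  targets=[
    [1, 0, 0, 0, -5.9],
    [1, 0, 0, 0, -5.9],
    [1, 0, 0, 0, -5.9],
  ],
)

```text
clock: 1.1
eef_pos: [292.0, 580.7, 256.3]
tool_rot: [3.142, -0.0, 2.776]
force: [-0.6, 0.7, -0.2]
width: 44.3
gripper_force: 0.0
```

play_rows(
  targets=[
    [1, -4, -2.7, 0, 0],
    [1, -8, -5.4, 0, 0],
    [1, -12, -8.1, 0, 0],
    [1, -16, -10.9, 0, 0],
    [1, -20, -13.6, 0, 0],
    [1, -24, -16.3, 0, 0],
    [1, -28, -19, 0, 0],
    [1, -32, -21.8, 0, 0],
    [1, -36, -24.5, 0, 0],
    [1, -39.4, -27.2, 0, 0],
  ],
)

```text
clock: 2.1
eef_pos: [565.3, 184.4, 256.5]
tool_rot: [3.141, 0.001, 2.776]
force: [0.3, 1.3, -0.2]
width: -0.1
gripper_force: 0.0
```

```bash
cat > s.py <<'E'
from h import *
import sys
st=ctrl.read_state();print("gate tcp",(togate(np.array(st["eef_pos"])[None])[0]+[0,0,20]).round(1),st["tool_rot"].round(3),"w",round(st["width"],1),"F",st["force"].round(1),"t",st["clock"])
for n in sys.argv[1:]: print(n,lever(n))
E
python3 s.py top side
```

```text
gate tcp [-48.2  40.8 256.5] [3.141e+00 1.000e-03 2.776e+00] w -0.1 F [ 0.3  1.3 -0.2] t 2.1
top (array([-0.328, -0.034, -0.016,  0.061,  0.056]), 52, 1.043139769069202)
side (array([-0.331, -0.041, -0.004, -0.049, -0.437]), 212, 0.7530118652421022)
```

play_rows(
  targets=[
    [1, 0, 0, 3, 0],
    [1, 0, 0, 6, 0],
    [1, 0, 0, 9, 0],
    [1, 0, 0, 10.2, 0],
    [1, 0, 0, 10.2, 0],
  ],
)

```text
clock: 2.7
eef_pos: [562.5, 186.6, 152.8]
tool_rot: [-3.139, -0.003, 2.778]
force: [0.1, -0.0, 0.5]
width: 0.1
gripper_force: 0.0
```

```bash
python3 - <<'E'
from h import *
im,d=ctrl.get_image("side");c=im[150:280,240:400,::-1];cv2.imwrite("pics/c2.png",cv2.resize(c,None,fx=4,fy=4,interpolation=cv2.INTER_CUBIC))
E
python3 s.py side
```

```text
gate tcp [-50.7  42.6 154.3] [-3.141e+00 -1.000e-03  2.778e+00] w 0.1 F [-0.6 -0.   0.1] t 2.75
side (array([-0.328, -0.042, -0.002, -0.04 , -0.608]), 143, 0.7618012644624477)
```

View pics/c2.png

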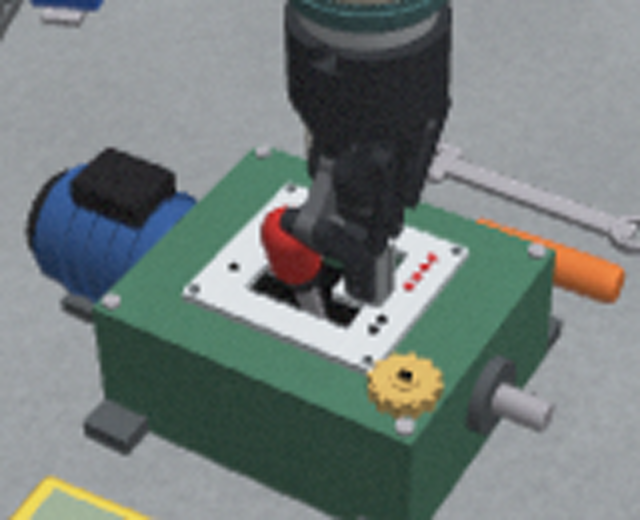

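play_rows(
  targets=[
    [1, -1, 0, 0, 0],
    [1, -1.5, 0, 0, 0],
    [1, -2, 0, 0, 0],
    [1, -2.1, 0, 0, 0],
    [1, -2.1, 0, 0, 0],
  ],
)

```text
clock: 3.3
eef_pos: [583.5, 179.1, 154.4]
tool_rot: [3.141, -0.0, 2.778]
force: [-1.0, 0.3, -0.7]
width: -0.0
gripper_force: 0.1
```

```bash
python3 s.py side
```

```text
gate tcp [-29.4  42.4 154.4] [ 3.141 -0.     2.778] w -0.0 F [-1.   0.3 -0.7] t 3.3
side (array([-0.328, -0.044,  0.003,  0.042,  0.117]), 106, 1.9649118034867497)
```

play_rows(
  targets=[
    [1, -0.1, 0, 0, 0],
    [1, -0.2, 0, 0, 0],
    [1, -0.3, 0, 0, 0],
    [1, -0.3, 0, 0, 0],
  ],
)

```text
clock: 3.75
eef_pos: [585.9, 178.4, 154.3]
tool_rot: [3.142, -0.001, 2.779]
force: [-2.7, 1.0, 1.1]
width: -0.0
gripper_force: 1.2
```

```bash
python3 s.py side
```

```text
gate tcp [-26.8  42.5 154.3] [ 3.142e+00 -1.000e-03  2.779e+00] w -0.0 F [-2.7  1.   1.1] t 3.75
side (array([-0.329, -0.03 ,  0.011,  0.036,  0.079]), 94, 1.7854201518315225)
```

play_rows(
  targets=[
    [1, -0.1, 0, 0, 0],
    [1, -0.2, 0, 0, 0],
    [1, -0.3, 0, 0, 0],
    [1, -0.35, 0, 0, 0],
    [1, -0.35, 0, 0, 0],
  ],
)

```text
clock: 4.3
eef_pos: [589.6, 176.9, 154.3]
tool_rot: [3.141, 0.0, 2.779]
force: [-2.8, 1.8, 2.1]
width: -0.1
gripper_force: 1.3
```

play_rows(
  targets=[
    [1, 1, 0, 0, 0],
    [1, 2, 0, 0, 0],
    [1, 2.5, 0, -3, 0],
    [1, 2.5, 0, -7, 0],
    [1, 2.5, 0, -10, 0],
  ],
)

```text
clock: 4.8
eef_pos: [565.7, 186.1, 256.1]
tool_rot: [3.141, 0.001, 2.779]
force: [0.8, -0.1, 0.4]
width: -0.4
gripper_force: 0.0
```

```bash
python3 s.py side top
```

```text
gate tcp [-48.5  42.6 256.1] [3.141e+00 1.000e-03 2.779e+00] w -0.4 F [ 0.8 -0.1  0.4] t 4.8
side (array([-0.329,  0.005, -0.008, -0.052, -0.658]), 213, 0.8417437282758918)
top (array([-0.332,  0.013, -0.003,  0.053,  0.108]), 87, 1.2034140813894434)
```

play_rows(
  targets=[
    [1, -1, 2, 0, 9],
    [1, -3, 4.6, 0, 18],
    [1, -5, 4.6, 0, 27],
    [1, -5, 4.6, 0, 36],
    [1, -5, 4.6, 0, 45],
    [1, -5, 4.6, 0, 54],
    [1, -5, 4.6, 0, 63],
    [1, -5, 4.6, 0, 72],
    [1, -5, 4.6, 0, 81],
    [1, -5, 4.6, 0, 90],
  ],
)

```text
clock: 5.9
eef_pos: [628.3, 210.9, 253.1]
tool_rot: [-3.141, 0.001, 1.272]
force: [-0.9, 0.2, 0.2]
width: 0.1
gripper_force: 0.0
```

```bash
python3 s.py; python3 -c "
from cell import ctrl;print(ctrl.read_state()['qpos'])"
```

```text
gate tcp [  1.2  87.9 253.1] [-3.141e+00  1.000e-03  1.272e+00] w 0.1 F [-0.9  0.2  0.2] t 5.9
[-0.60889419  0.6869743   0.43310495  1.48790484 -0.31359426  1.03739225
 -0.40011714]
```

play_rows(
  targets=[
    [1, 0, 0, 2, 3.7],
    [1, 0, 0, 5, 3.7],
    [1, 0, 0, 8, 3.7],
    [1, 0, 0, 9.8, 3.7],
    [1, 0, 0, 9.8, 3.7],
  ],
)

```text
clock: 6.4
eef_pos: [626.1, 210.5, 152.4]
tool_rot: [-3.136, 0.005, 1.214]
force: [0.5, -0.9, -0.1]
width: 0.1
gripper_force: 0.0
```

```bash
python3 s.py side
```

```text
gate tcp [ -0.7  86.8 152.4] [-3.136  0.005  1.214] w 0.1 F [ 0.5 -0.9 -0.1] t 6.4
side (array([-0.335,  0.007, -0.022, -0.076, -0.414]), 60, 1.3764260792631025)
```

play_rows(
  targets=[
    [1, -0.6, 0, 0, 0],
    [1, -1.2, 0, 0, 0],
    [1, -1.5, 0, 0, 0],
    [1, -1.7, 0, 0, 0],
    [1, -1.9, 0, 0, 0],
    [1, -2.1, 0, 0, 0],
    [1, -2.3, 0, 0, 0],
    [1, -2.5, 0, 0, 0],
  ],
)

```text
clock: 7.25
eef_pos: [620.8, 188.6, 156.7]
tool_rot: [3.141, -0.002, 1.215]
force: [1.7, 3.7, 2.5]
width: -0.0
gripper_force: 1.8
```

```bash
python3 s.py side
```

```text
gate tcp [  2.2  64.5 156.7] [ 3.141e+00 -2.000e-03  1.215e+00] w -0.0 F [1.7 3.7 2.5] t 7.25
side (array([-0.291,  0.003,  0.002,  0.032,  0.095]), 66, 1.1520204699145462)
```

play_rows(
  targets=[
    [1, -0.4, 0, 0, 0],
    [1, -0.8, 0, 0, 0],
    [1, -1.2, 0, 0, 0],
    [1, -1.6, 0, 0, 0],
    [1, -2.0, 0, 0, 0],
    [1, -2.4, 0, 0, 0],
  ],
)

```text
clock: 7.9
eef_pos: [611.8, 164.5, 156.2]
tool_rot: [-3.141, 0.0, 1.214]
force: [0.8, 2.3, 1.2]
width: 0.3
gripper_force: 1.4
```

```bash
python3 s.py side
```

```text
gate tcp [  2.3  38.7 156.2] [-3.141  0.     1.214] w 0.3 F [0.8 2.3 1.2] t 7.9
side (array([-0.113,  0.005,  0.009, -0.017,  0.044]), 53, 1.8664648735250322)
```

play_rows(
  targets=[
    [1, -0.4, 0, 0, 0],
    [1, -0.8, 0, 0, 0],
    [1, -1.2, 0, 0, 0],
    [1, -1.6, 0, 0, 0],
    [1, -2.0, 0, 0, 0],
    [1, -2.4, 0, 0, 0],
    [1, -2.8, 0, 0, 0],
    [1, -3.2, 0, 0, 0],
  ],
)

```text
clock: 8.75
eef_pos: [600.6, 134.7, 156.2]
tool_rot: [-3.141, 0.0, 1.214]
force: [-0.1, 2.6, 0.1]
width: -0.1
gripper_force: 1.3
```

```bash
python3 s.py side top
```

```text
gate tcp [  2.4   6.9 156.2] [-3.141  0.     1.214] w -0.1 F [-0.1  2.6  0.1] t 8.75
side (array([ 0.136,  0.01 ,  0.02 , -0.028, -0.004]), 56, 2.1059427941706286)
top (array([0., 0., 0., 0., 0.]), 0, nan)h.py:27: RuntimeWarning: invalid value encountered in scalar divide
  s=least_squares(r,[0,0,0,0,0],loss="soft_l1");return s.x.round(3),len(q),float(np.sqrt(2*s.cost/len(q)))
```

play_rows(
  targets=[
    [1, -0.3, 0, 0, 0],
    [1, -0.6, 0, 0, 0],
    [1, -0.9, 0, 0, 0],
    [1, -1.2, 0, 0, 0],
    [1, -1.4, 0, 0, 0],
    [1, -1.6, 0, 0, 0],
  ],
)

```text
clock: 9.45
eef_pos: [595.2, 119.9, 156.3]
tool_rot: [-3.142, 0.0, 1.214]
force: [1.3, 2.7, -0.9]
width: -0.1
gripper_force: 1.1
```

```bash
python3 s.py side
```

```text
gate tcp [  2.6  -8.9 156.3] [-3.142  0.     1.214] w -0.1 F [ 1.3  2.7 -0.9] t 9.45
side (array([ 0.278,  0.008, -0.004,  0.01 , -0.087]), 65, 1.533560931823142)
```

play_rows(
  targets=[
    [1, -0.1, 0, 0, 0],
    [1, -0.2, 0, 0, 0],
    [1, -0.3, 0, 0, 0],
    [1, -0.4, 0, 0, 0],
    [1, -0.5, 0, 0, 0],
    [1, -0.5, 0, 0, 0],
  ],
)

```text
clock: 10.1
eef_pos: [593.5, 115.2, 156.3]
tool_rot: [3.142, 0.0, 1.214]
force: [1.3, 1.3, -1.0]
width: 0.0
gripper_force: 0.9
```

```bash
python3 s.py side
```

```text
gate tcp [  2.7 -13.9 156.3] [3.142 0.    1.214] w 0.0 F [ 1.3  1.3 -1. ] t 10.1
side (array([ 0.218, -0.176, -0.095,  0.015,  0.109]), 75, 2.560428905573111)
```

```bash
python3 - <<'E'
from h import *
im,d=ctrl.get_image("side");c=im[160:270,260:380,::-1]
im,d=ctrl.get_image("top");e=im[150:260,240:360,::-1]
cv2.imwrite("pics/c3.png",cv2.resize(np.hstack([c,e]),None,fx=3.3,fy=3.3,interpolation=cv2.INTER_CUBIC))
E
python3 s.py side
```

```text
gate tcp [  2.7 -13.8 156.3] [-3.142  0.     1.214] w -0.2 F [0.9 1.8 0.2] t 10.25
side (array([ 0.325,  0.006, -0.014,  0.07 , -0.367]), 73, 1.3687247880681794)
```

View pics/c3.png

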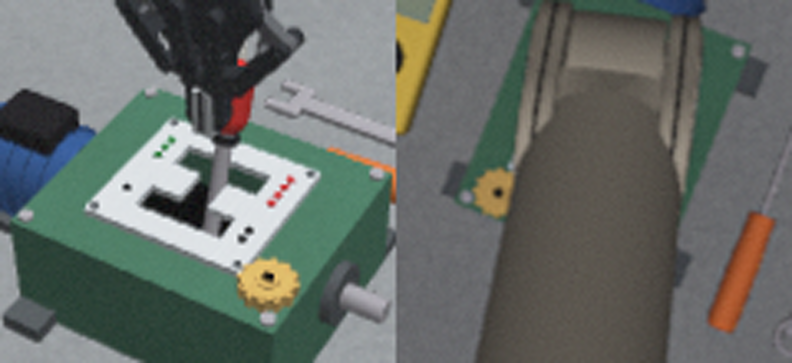

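The side view (left) shows the lever leaning right, with its stem at about (215,170) in the cross channel. The gear at (265,290) hasn't moved. Next I retreat and go round behind the knob.

play_rows(
  targets=[
    [1, 0.8, 0, 0, 0],
    [1, 2, 0, 0, 0],
    [1, 2, 0, -3, 0],
    [1, 2, 0, -6.5, 0],
    [1, 2, 0, -10, 0],
    [1, 2, 0, -10, -9],
    [1, 2, 0, -10, -18],
    [1, 2, 0, -10, -27],
  ],
)

```text
clock: 11.1
eef_pos: [600.7, 135.1, 256.6]
tool_rot: [3.141, 0.0, 1.671]
force: [-0.7, -0.1, 0.5]
width: 0.3
gripper_force: 0.0
```

play_rows(
  targets=[
    [1, 0, 0, 0, -8],
    [1, 0, 0, 0, -16],
    [1, 0, 0, 0, -24],
    [1, 0, 0, 0, -32],
    [1, 0, 0, 0, -40],
    [1, 0, 0, 0, -48],
    [1, 0, 0, 0, -56],
    [1, 0, 0, 0, -64],
    [1, 0, 0, 0, -64],
  ],
)

```text
clock: 12.0
eef_pos: [600.7, 134.6, 256.2]
tool_rot: [3.142, -0.0, 2.782]
force: [0.0, 0.2, -0.0]
width: -0.1
gripper_force: 0.0
```

```bash
python3 s.py side top
```

```text
gate tcp [  2.5   6.9 256.2] [ 3.142 -0.     2.782] w -0.1 F [ 0.   0.2 -0. ] t 12.0
side (array([ 0.329,  0.003, -0.008,  0.054, -1.1  ]), 239, 0.9893091178146612)
top (array([0., 0., 0., 0., 0.]), 0, nan)h.py:27: RuntimeWarning: invalid value encountered in scalar divide
  s=least_squares(r,[0,0,0,0,0],loss="soft_l1");return s.x.round(3),len(q),float(np.sqrt(2*s.cost/len(q)))
```

play_rows(
  targets=[
    [1, 2.4, -2.4, 0, 0],
    [1, 4.8, -4.8, 0, 0],
    [1, 4.8, -4.8, 0, 0],
    [1, 4.8, -4.8, 3, 0],
    [1, 4.8, -4.8, 6, 0],
    [1, 4.8, -4.8, 9, 0],
    [1, 4.8, -4.8, 10.1, 0],
    [1, 4.8, -4.8, 10.1, 0],
  ],
)

```text
clock: 12.9
eef_pos: [538.2, 106.3, 154.0]
tool_rot: [-3.14, -0.002, 2.78]
force: [0.5, 0.1, -0.1]
width: -0.1
gripper_force: 0.0
```

```bash
python3 s.py side
```

```text
gate tcp [-45.8 -41.8 154. ] [-3.14e+00 -2.00e-03  2.78e+00] w -0.1 F [ 0.5  0.1 -0.1] t 12.9
side (array([ 0.332,  0.001,  0.007,  0.037, -0.142]), 200, 1.027982089789728)
```

play_rows(
  targets=[
    [1, -0.8, 0, 0, 0],
    [1, -1.6, 0, 0, 0],
    [1, -2.0, 0, 0, 0],
    [1, -2.4, 0, 0, 0],
    [1, -2.8, 0, 0, 0],
    [1, -3.2, 0, 0, 0],
    [1, -3.6, 0, 0, 0],
    [1, -4.0, 0, 0, 0],
  ],
)

```text
clock: 13.75
eef_pos: [576.3, 92.1, 155.3]
tool_rot: [3.141, -0.0, 2.781]
force: [-2.2, 2.0, 1.7]
width: -0.1
gripper_force: 1.3
```

```bash
python3 s.py side
```

```text
gate tcp [ -5.2 -41.5 155.3] [ 3.141 -0.     2.781] w -0.1 F [-2.2  2.   1.7] t 13.75
side (array([ 0.145,  0.086, -0.013,  0.027,  0.097]), 165, 2.280820730528912)
```

```bash
sed -i 's/s=least_squares(r,\[0,0,0,0,0\],loss="soft_l1");/s=min((least_squares(r,[a,f,0,0,0],loss="soft_l1") for a in(-.33,0,.33) for f in(0,.2,.35)),key=lambda s:s.cost);/' h.py; python3 s.py side
```

```text
gate tcp [ -4.3 -41.6 155.3] [3.141e+00 1.000e-03 2.781e+00] w 0.1 F [-1.6  0.9  1.4] t 13.8
side (array([ 0.331,  0.153,  0.001,  0.013, -0.022]), 159, 1.9312581068712265)
```

Matches expectation. On forward.

play_rows(
  targets=[
    [1, -0.3, 0, 0, 0],
    [1, -0.6, 0, 0, 0],
    [1, -0.9, 0, 0, 0],
    [1, -1.2, 0, 0, 0],
    [1, -1.3, 0, 0, 0],
    [1, -1.4, 0, 0, 0],
  ],
)

```text
clock: 14.45
eef_pos: [589.1, 87.0, 155.1]
tool_rot: [-3.141, -0.0, 2.781]
force: [-2.7, 1.1, -0.4]
width: -0.3
gripper_force: 1.0
```

```bash
python3 s.py side
```

```text
gate tcp [  8.6 -41.8 155.1] [-3.141 -0.     2.781] w -0.3 F [-2.7  1.1 -0.4] t 14.45
side (array([ 0.332,  0.26 , -0.004,  0.009, -0.024]), 176, 1.8372290947836973)
```

play_rows(
  targets=[
    [1, -0.15, 0, 0, 0],
    [1, -0.3, 0, 0, 0],
    [1, -0.4, 0, 0, 0],
    [1, -0.5, 0, 0, 0],
    [1, -0.6, 0, 0, 0],
    [1, -0.7, 0, 0, 0],
  ],
)

```text
clock: 15.1
eef_pos: [595.8, 84.6, 155.3]
tool_rot: [-3.142, -0.0, 2.781]
force: [-0.6, 0.7, -1.2]
width: 0.1
gripper_force: 1.0
```

```bash
python3 s.py side
```

```text
gate tcp [ 15.7 -41.7 155.3] [-3.142 -0.     2.781] w 0.1 F [-0.6  0.7 -1.2] t 15.1
side (array([ 0.331,  0.314, -0.002,  0.008, -0.07 ]), 190, 2.0986170433992983)
```

Now 1 mm steps towards the end stop.

play_rows(
  targets=[
    [1, -0.1, 0, 0, 0],
    [1, -0.2, 0, 0, 0],
    [1, -0.3, 0, 0, 0],
    [1, -0.3, 0, 0, 0],
  ],
)

```text
clock: 15.55
eef_pos: [597.9, 83.8, 155.1]
tool_rot: [-3.141, -0.001, 2.781]
force: [-3.6, 0.7, -0.3]
width: -0.4
gripper_force: 1.8
```

```bash
python3 s.py side
```

```text
gate tcp [ 18.  -41.6 155.1] [-3.141e+00 -1.000e-03  2.781e+00] w -0.4 F [-3.6  0.7 -0.3] t 15.55
side (array([ 0.332,  0.334, -0.025,  0.01 , -0.053]), 188, 1.9334780158142753)
```

Enough margin; retreat and check.

play_rows(
  targets=[
    [1, 1, 0, 0, 0],
    [1, 3, 0, 0, 0],
    [1, 4, 0, -3, 0],
    [1, 6, 0, -7, 0],
    [1, 10, 0, -10, 0],
    [1, 14, 0, -10, 0],
    [1, 14, 0, -10, 0],
    [1, 14, 0, -10, 0],
  ],
)

```text
clock: 16.4
eef_pos: [468.0, 133.4, 256.3]
tool_rot: [3.14, 0.003, 2.783]
force: [0.3, -0.7, 0.2]
width: -0.1
gripper_force: 0.0
```

```bash
python3 s.py side top; python3 - <<'E'
from h import *
im,d=ctrl.get_image("side");c=im[160:270,240:380,::-1]
cv2.imwrite("pics/c4.png",cv2.resize(c,None,fx=4,fy=4,interpolation=cv2.INTER_CUBIC))
E
```

```text
gate tcp [-121.1  -41.4  256.3] [3.140e+00 3.000e-03 2.783e+00] w -0.1 F [ 0.3 -0.7  0.2] t 16.4
side (array([ 0.331,  0.335, -0.081,  0.061, -1.165]), 231, 1.0735881300218493)
top (array([ 0.323,  0.345,  0.019, -0.026,  0.047]), 135, 1.0813505474572798)
```

View pics/c4.png

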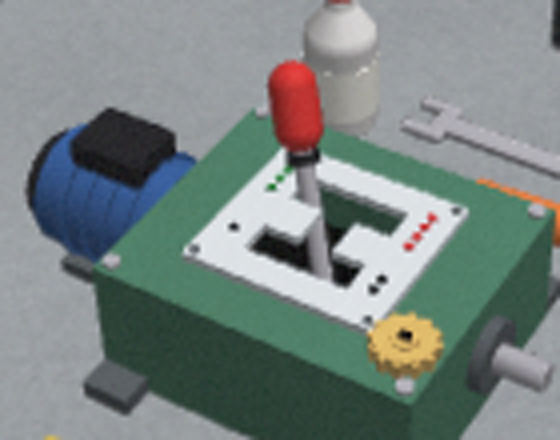

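The stem is at the green-dot end of the right-hand leg at about (300,170), and the gear and bottle haven't moved. Both cameras put the forward tilt at about 0.34.

```bash
python3 -c "
from cell import ctrl;print(ctrl.finish_job())"
```

```text
the job is handed in; nothing more can be done
None
```

The lever is in the third slot (measured tilt about 0.33 rad right, 0.34 rad forward), readings at the end of each push stayed under about 5 N, and the job is handed in with the arm clear; no verdict came back.

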